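# Reset the ratchet stop and feed the pinning block to it

## Task

The ratchet stop on the fence jig is set too short for the wooden pinning block. Flip its pawl lever over to free the stop, draw the stop all the way back to the right-hand end of its travel and leave the pawl flipped; then take the push stick and, with the stick only (no fingers or arm on the block), feed the block along the fence, keeping it against the fence all the way, until it rests flush against both the fence and the stop. Leave the stick standing on its shoe, and do not disturb the pin pot or the vial that stand on the jig behind the fence.

Things in the scene. Friction and masses are not known exactly. Their poses are not given: they have to be found in the camera images.
- jig: Fixed fence jig: plywood board 26 mm thick, x = -100 to +180, y = -250 to +260 mm; origin on its underside, z up. A wooden fence runs along y, x = +55 to +79 mm, top 64 mm above the bench; its guiding face, toward the robot, is the plane x = +55 mm. +y is the left (feed) end. On the right half of the fence lies a steel rack, 12 mm tooth pitch, up to 74 mm high. Behind the fence the board is a ledge.
- stop (a joint): How far the aluminium ratchet stop has been drawn back along the fence, m: 0 = foremost (left), 0.12 = fully back at the right end of its travel. It grows as the stop moves to the jig's -y. Sliding takes about 2 to 3 N. With the pawl engaged the stop moves forward (+y) but locks against moving back after at most 15 mm.
- stop_face (a point): Centre of the stop's flat face that the block shall meet; the face looks to the jig's +y. The stop's foot is 24 mm thick behind it, spans from the fence face 70 mm toward the robot, and is 63 mm high over the bench. Axes as the jig's. When the stop is at 0 this point is at y = -60 mm in the jig frame.
- stop_knob (a point): Centre of the grippable part of the round black upright knob on the stop's foot: 24 mm diameter, its cylinder reaches from 16 mm below to 16 mm above this point (89 mm over the bench). Moves with the stop.
- pawl (a joint): Angle of the pawl, rad: 0 = engaged (nose down in the rack, thumb lever leaning to the jig's -y), 1.2 = flipped (nose lifted, lever leaning to +y). It is tipped by its own weight to whichever end it leans to, and changes over near 0.6; a fraction of a newton at the ball moves it. Engaged at rest it reads between 0 and 0.4, as the nose lies in a notch or on a tooth.
- pawl_pivot (a point): The pawl's hinge on the stop, 92 mm over the bench above the middle of the fence; the hinge axis lies across the fence (jig x). Axes as the jig's. Two aluminium cheeks beside it reach up to 100 mm over the bench.
- pawl_tip (a point): Centre of the black ball, 16 mm diameter, on the end of the pawl's 8 mm thick thumb lever, 45 mm from the pivot. At angle 0 the lever leans 0.6 rad from upright to the jig's -y (ball 25 mm to -y of the pivot and 37 mm above it), at 1.2 it leans 0.6 rad to +y.
- block: Stepped hardwood pinning block, 112 (x) x 93 (y) x 34 mm, about 0.14 kg, lying on the jig board in front of the fence, at most 4 mm off it. Origin at the centre of its underside, z up. Its -x end leads toward the stop, its -y long side (the tall, 34 mm step) lies along the fence. Heights across y: 34 mm for y = -46 to -1 mm, 24 mm for -1 to +34 mm, 7 mm for +34 to +46 mm.
- block_lead (a point): On the block's leading end face, mid width (block frame x = -56, y = 0, z = 17 mm). Axes as the block's.
- block_rear (a point): On the block's rear end face, where the push stick pushes, mid width (block frame x = +56, y = 0, z = 12 mm). Axes as the block's.
- block_edge_lead (a point): On the leading vertical edge of the block's fence side (block frame x = -56, y = -46, z = 17 mm).
- block_edge_rear (a point): On the rear vertical edge of the block's fence side (block frame x = +56, y = -46, z = 17 mm).
- stick: Wooden push stick, 0.16 kg, standing on the board behind the fence: a flat shoe 140 (x) x 40 (y) x 16 mm high with a flat rubber end 36 mm wide at +x, and an upright grip 40 (x) x 24 (y) mm in the middle reaching from the shoe to 102 mm high. Origin at the centre of the underside, z up, +x toward the rubber tip.
- stick_grip (a point): On the axis of the stick's upright grip, 80 mm over its underside (22 mm below its top). Axes as the stick's.
- stick_tip (a point): Centre of the stick's flat rubber pushing end (stick frame x = +70, z = 8 mm). Axes as the stick's.
- pin_pot: Small cream pot of pins, 46 mm wide, 41 mm high, on the board behind the fence to the left of the stick; a bystander. Origin at the centre of its underside.
- vial: Clear vial with white cap, 34 mm wide, 60 mm high, on the board behind the fence to the right of the stick; a bystander. Origin at the centre of its underside.

How it is judged:
By the outcome, as a careful person would: the job done as asked, in the order asked, and still so for the second after the job is handed in, with the robot touching nothing.
It also fails if it takes over 64 s, if anything falls off the work surface, if the arm or the gripper's body presses on something with over 40 N, if the wrist force passes 120 N, or if a joint passes its speed limit or range.

## Robot

A 7-joint arm with a two-finger parallel gripper is mounted at the origin on a cart in front of the work surface, level with it; the furniture and walls round the work are solid. World frame = base frame: x ahead of the robot, y to its left, z up, the work surface at z = 0. Lengths are in m, angles in degrees, forces in N, time in s.
With the tool pointing down it reaches from about 0.425 to 0.875 m from the base axis. Payload 4.7 kg.
Tool frame: the origin (TCP) lies between the finger pads; the fingertips stand 17 mm ahead of it and the grasp point (between the pads) lies 2 mm behind it; z points along the fingers, y is the line along which they close (so a half turn about z gives the same grasp; the last joint's range is limited). The gripper opens to 87 mm and grips with 3 to 60 N. Pads are 19 mm wide; open, the fingers measure 117 mm over their backs; the gripper's body (75 mm by 190 mm) begins 51 mm behind the grasp point.
Start: joints at [76.667, 18.392, -4.016, 83.108, 1.295, 78.541, -3.26], TCP at [0.159, -0.63, 0.24] pointing down, gripper open.
Joint ranges: [-163.93, 163.93], [-17.29, 119.83], [-79.2, 71.16], [3.27, 140.29], [-89.18, 269.18], [5.43, 117.66], [-154.24, 154.24]. Speed limits (degrees/s): [147.25, 147.25, 180, 180, 180, 180, 180].

## Interface

Orientations are given as [roll, pitch, yaw] about the fixed x, y, z axes, in that order (R = Rz(yaw) Ry(pitch) Rx(roll)).
In Python, from cell import env, cams gives the robot as it stands.
- The arm moves only by the shell command python3 -m pendant 'ROWS' [FORCE]. ROWS is JSON, a list of rows, each an object of numbers: "tx", "ty", "tz": the shift along the tool's x, y, z each as a share of 0.05 m, from -1 to 1; "spin": the turn about the tool's z as a share of 4 degrees, from -1 to 1; "claw": the closure, from 0 (fully open) to 1 (shut). A call has 1 to 10 rows; each row shifts and turns the commanded pose from where the row before left it, along the tool's axes as they then stand; what a row does not reach is not made up. A row lasts 1/8 s, in which the tool goes at most 62.5 mm and 10.7 degrees, less where a joint would pass 70% of its speed; a pose out of reach is approached as far as the arm can. A call with a number of a shift or a turn outside -1 to 1 is refused whole. A call with a gripper value outside its range is refused whole. The fingers move at their own pace and stop on an object; FORCE is the grip in N (left out, the last holds). Time passes only in rows, so rows that do not move let the fingers close. It gives the time, the measured TCP pose, the force, the opening and the grip force at its end, in the units of the state.
- env.get_obs(): the state, without advancing time (a new reading comes with each control period).
- cams.read_camera(name): name is "side" or "top"; returns the picture (480x640x3 uint8, red, green, blue); there is no depth.
- cams.camera_info(name): a dict with "fx", "fy", "cx", "cy" (pixels), "rvec" (rotation vector, rad) and "tvec" (3), from world to camera coordinates, as OpenCV has them. Camera axes: x right, y down, z forward; pixel columns grow to the right and rows downward; lengths in m; the calibration is good to about 2 mm. A picture is of the moment at which its call begins. camera_info takes no time and is no camera call.
- env.sign_off(): hands the job in; it is judged then, once.
The state is a dict: "time_s": time; "qpos": joint angles; "joint_velocities": joint speeds; "effort": joint torques, N m; "tool_pos": TCP position; "tool_rot": TCP orientation; "force": force on the tool from outside, world axes, zero at the start; "wrist_torque": the same for the moment, N m; "grip_width": finger opening in m; "grasp_force": force on a finger pad.
Only numpy, scipy, OpenCV 4.12 (cv2) and the standard library are available. Lean on these libraries where they do the work, as an engineer would, in place of code of your own. Each camera call takes 0.05 s, during which the arm holds its last target. There are 200 camera calls.

## Working session

There is one attempt and no reset: what is moved stays moved. The work goes in short steps, Python scripts to look and compute and a shell command to move; the robot and the scene stay as the last step left them, time stands still between calls to the robot, and variables do not carry over. Pictures are saved under pics/ and viewed, at most 10 in all, crops included, and the job is handed in when it is done.

```bash
mkdir -p pics; cat > h.py <<'E'
import numpy as np, cv2
from cell import env, cams
def P(n):
    c=cams.camera_info(n); R=cv2.Rodrigues(np.array(c['rvec'],float))[0]; t=np.array(c['tvec'],float).ravel()
    K=np.array([[c['fx'],0,c['cx']],[0,c['fy'],c['cy']],[0,0,1.]]); return K,R,t
def proj(n,X):
    K,R,t=P(n); p=K@(R@np.array(X,float).T.reshape(3,-1)+t[:,None]); return (p[:2]/p[2]).T
def atz(n,u,v,z):
    K,R,t=P(n); C=-R.T@t; d=R.T@np.linalg.inv(K)@np.array([u,v,1.]); return C+d*(z-C[2])/d[2]
def snap(n,f):
    im=cams.read_camera(n)[:,:,::-1].copy(); cv2.imwrite('pics/'+f,im); return im
E
python3 - <<'E'
from h import *
for n in('top','side'):
    snap(n,n+'0.png'); K,R,t=P(n); print(n,K[0,0],-R.T@t,R[2])
o=env.get_obs(); print(o['time_s'],o['tool_pos'],o['tool_rot'],o['force'])
E
```

```text
top 506.7934190691952 [ 0.36734483 -0.14307327  0.93469877] [ 0.22585913  0.00897381 -0.97411864]
side 473.6092229710669 [0.304934   0.51709746 0.59403626] [ 0.28193158 -0.77081386 -0.57127977]
0.1 [ 0.1586208 -0.6298586  0.2385609] [-1.79899815e+02  6.20375952e-03  1.41417272e+01] [0.50335202 0.58909416 0.20186278]
```

View pics/top0.png

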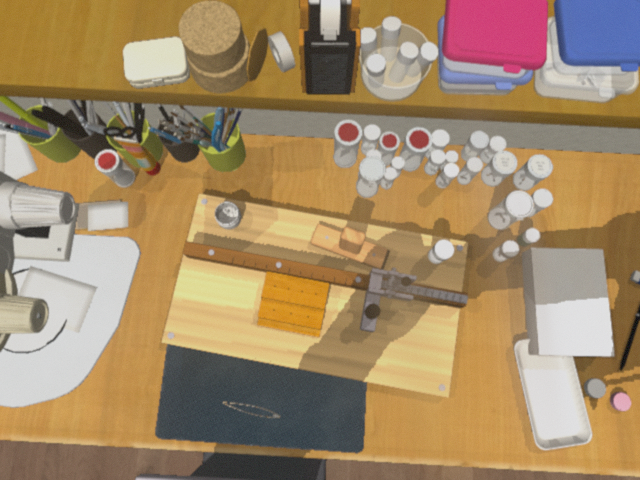

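View pics/side0.png

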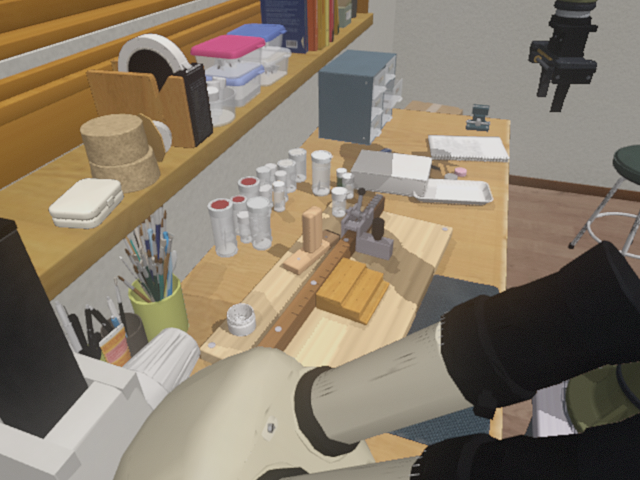

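```bash
python3 - <<'E'
import cv2
a=cv2.imread('pics/top0.png')[180:410,150:480]; cv2.imwrite('pics/top0c.png',cv2.resize(a,None,fx=2.4,fy=2.4,interpolation=cv2.INTER_CUBIC))
a=cv2.imread('pics/side0.png')[170:370,190:460]; cv2.imwrite('pics/side0c.png',cv2.resize(a,None,fx=2.9,fy=2.9,interpolation=cv2.INTER_CUBIC))
E
```

```text
(no output)
```

View pics/top0c.png

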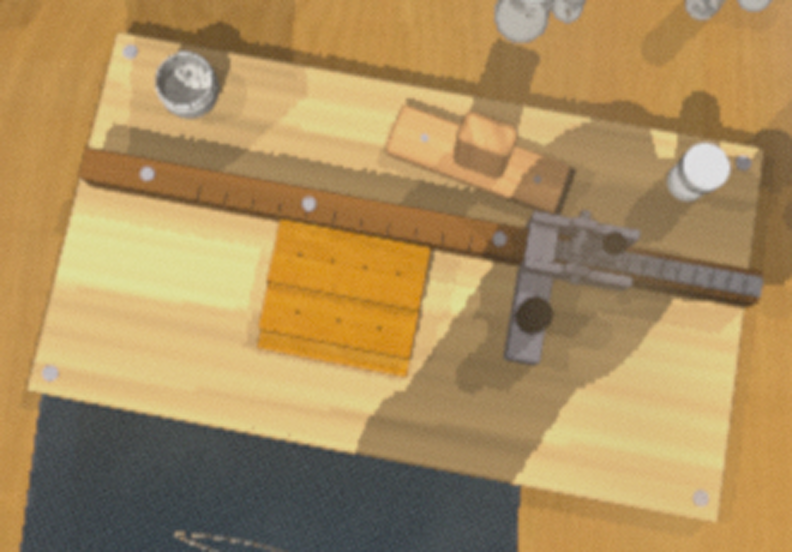

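View pics/side0c.png

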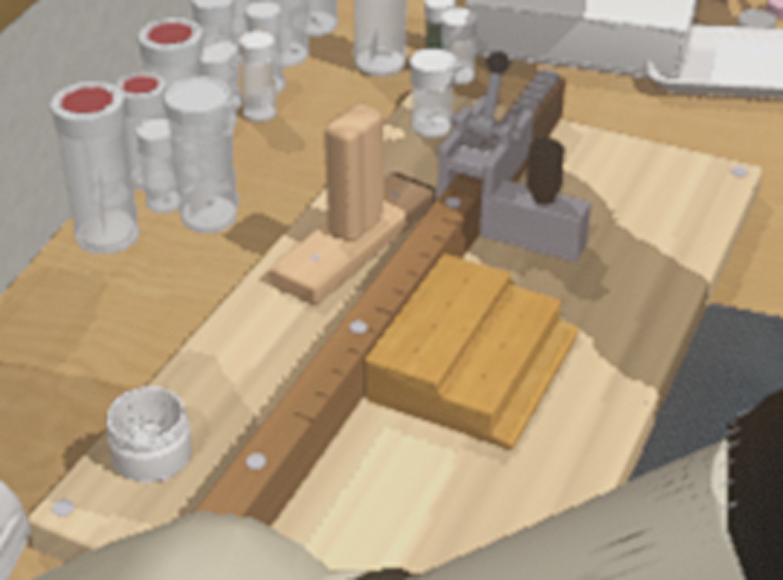

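```bash
cat > m.py <<'E'
from h import *
from scipy.optimize import least_squares
T=lambda p,z:atz('top',150+p[0]/2.4,180+p[1]/2.4,z)
S=lambda p,z:atz('side',190+p[0]/2.9,170+p[1]/2.9,z)
def fit(loc,obs):
    f=lambda q:(np.array([[np.cos(q[2])*x-np.sin(q[2])*y+q[0],np.sin(q[2])*x+np.cos(q[2])*y+q[1]] for x,y in loc])-obs).ravel()
    best=min((least_squares(f,[.6,-.2,a]) for a in(-2,0,2)),key=lambda r:r.cost); return best.x,f(best.x)
E
python3 - <<'E'
from m import *
np.set_printoptions(precision=4,suppress=True)
loc=np.array([(.18,.26),(.18,-.25),(-.1,-.25),(-.1,.26)])
obs=np.array([T(p,.026)[:2] for p in[(119,34),(763,150),(717,521),(30,392)]])
q,r=fit(loc,obs); print('jig',q,np.degrees(q[2]),r*1e3)
c,s=np.cos(q[2]),np.sin(q[2]); R=np.array([[c,-s],[s,c]])
J=lambda X:R.T@(np.array(X)[:2]-q[:2])
for n,p,z in[('knob',(534,313),.089),('ball',(616,241),.129),('pot',(187,84),.067),('vial',(706,167),.086),('fenceL55',(84,183),.064),('fenceL79',(87,150),.064),('stopfoot near L',(505,356),.063),('near R',(537,361),.063)]:
    w=T(p,z); print(n,w,'jig',J(w)*1e3)
for n,p,z in[('S corner -100 -250',(760,170),.026),('knob',(547,147),.089),('ball',(497,63),.129),('stickgriptop',(355,122),.128)]:
    w=S(p,z); print('side',n,w,'jig',J(w)*1e3)
# block frame
loc=np.array([(.056,-.046),(-.056,-.046),(.056,.046),(-.056,.046)])
obs=np.array([T((278,222),.06)[:2],T((431,248),.06)[:2],T((258,348),.033)[:2],T((408,375),.033)[:2]])
b,r=fit(loc,obs); print('block',b,np.degrees(b[2]),r*1e3,'jig',J(b)*1e3)
loc=np.array([(-.07,-.02),(-.07,.02),(.07,.018),(.07,-.018)])
loc=np.array([(-.07,.02),(-.07,-.02),(.07,-.018),(.07,.018)])
# tip -> jig -y ; stick +y -> jig +x
obs=np.array([T(p,.042)[:2] for p in[(407,103),(387,150),(555,208),(573,168)]])
k,r=fit(loc,obs); print('stick',k,np.degrees(k[2]),r*1e3,'jig',J(k)*1e3)
for p in[(462,115),(515,128),(508,155),(457,140),(487,133)]: print('griptop',T(p,.128),J(T(p,.128))*1e3)
np.save('jig.npy',q)
E
```

```text
jig [ 0.4397 -0.1365 -0.1278] -7.321314413351813 [ 0.8951  1.728   1.3457 -1.7615 -1.981  -2.0959 -0.2599  2.1295]
knob [ 0.4455 -0.2279  0.089 ] jig [ 17.4496 -89.9158]
ball [ 0.4925 -0.2771  0.129 ] jig [  70.3722 -132.6975]
pot [0.6019 0.0315 0.067 ] jig [139.4626 187.3237]
vial [ 0.5559 -0.3475  0.086 ] jig [ 142.2156 -194.4872]
fenceL55 [0.524  0.0998 0.064 ] jig [ 53.5441 245.1538]
fenceL79 [0.5486 0.1004 0.064 ] jig [ 77.8879 248.9136]
stopfoot near L [ 0.4166 -0.211   0.063 ] jig [-13.3811 -76.8123]
near R [ 0.4143 -0.2337  0.063 ] jig [-12.7204 -99.6116]
side S corner -100 -250 [ 0.3104 -0.3665  0.026 ] jig [ -98.8624 -244.601 ]
side knob [ 0.4476 -0.2533  0.089 ] jig [  22.7898 -114.7811]
side ball [ 0.492  -0.2847  0.129 ] jig [  70.7924 -140.3457]
side stickgriptop [ 0.5597 -0.1852  0.128 ] jig [125.289 -32.963]
block [ 0.4524 -0.0935  1.4513] 83.15296626713346 [ 1.0145 -0.3499  0.5601  0.4133 -0.8196  0.2455 -0.755  -0.3089] jig [ 7.156  44.3307]
stick [ 0.5641 -0.1886  4.4017] 252.19629295765287 [ 1.6088  3.4377  0.8356  2.649  -2.7938 -3.8672  0.3494 -2.2195] jig [130.0329 -35.7607]
griptop [ 0.5738 -0.1706  0.128 ] [137.4084 -16.7272]
griptop [ 0.5667 -0.2072  0.128 ] [134.9706 -53.8767]
griptop [ 0.5475 -0.2031  0.128 ] [115.4851 -52.2517]
griptop [ 0.5561 -0.168   0.128 ] [119.4891 -16.3884]
griptop [ 0.5621 -0.1882  0.128 ] [128.0354 -35.6632]
```

```bash
cat >> m.py <<'E'
def tri(a,b,full=False):
    Ps=[]
    for n in('top','side'):
        K,R,t=P(n); Ps.append(K@np.c_[R,t])
    if not full: a=(150+a[0]/2.4,180+a[1]/2.4); b=(190+b[0]/2.9,170+b[1]/2.9)
    X=cv2.triangulatePoints(*Ps,np.array(a,float),np.array(b,float)).ravel(); X=X[:3]/X[3]
    return X
q=np.load('jig.npy'); c_,s_=np.cos(q[2]),np.sin(q[2]); RJ=np.array([[c_,-s_],[s_,c_]])
J=lambda X:RJ.T@(np.array(X)[:2]-q[:2])
W=lambda x,y:RJ@np.array([x,y])/1e3+q[:2]
E
python3 - <<'E'
from m import *
np.set_printoptions(precision=4,suppress=True)
for n,a,b in[('ball',(616,241),(497,63)),('knobtop',(535,312),(547,147)),('vialcap',(706,167),(433,62)),('griptop',(487,133),(355,120)),('pot',(187,84),(148,408))]:
    X=tri(a,b); print(n,X,J(X)*1e3)
X=T((535,311),.105); print(X,J(X)*1e3); X=S((547,147),.105); print(X,J(X)*1e3)
for z in(.129,.13,.136):
  X=T((616,241),z);print(z,X,J(X)*1e3)
# pivot hints: cheeks in top view (582,245)
X=T((583,243),.1);print('pivot?',X,J(X)*1e3)
print('fence dir yaw',np.degrees(q[2]))
E
```

```text
ball [ 0.491  -0.2764  0.1339] [  68.7259 -132.1853]
knobtop [ 0.4438 -0.2269  0.1063] [ 15.594  -89.1649]
vialcap [ 0.5559 -0.3478  0.0849] [ 142.2447 -194.771 ]
griptop [ 0.5616 -0.1884  0.1275] [127.5484 -35.8762]
pot [0.6046 0.0329 0.062 ] [141.9939 189.0722]
[ 0.4454 -0.227   0.105 ] [ 17.233  -88.9659]
[ 0.4431 -0.2289  0.105 ] [ 15.1957 -91.1502]
0.129 [ 0.4925 -0.2771  0.129 ] [  70.3722 -132.6975]
0.13 [ 0.4924 -0.2769  0.13  ] [  70.1969 -132.5523]
0.136 [ 0.4915 -0.2759  0.136 ] [  69.1449 -131.6811]
pivot? [ 0.4944 -0.2592  0.1   ] [  69.935  -114.6626]
fence dir yaw -7.321314413351813
```

```bash
python3 - <<'E'
from m import *
np.set_printoptions(precision=3,suppress=True)
for n,p in[('cab base near-left',(345,140)),('cab base right',(390,105)),('cab top',(357,82)),('box base',(352,190)),('box base r',(428,192))]: print(n,atz('side',*p,0),atz('side',*p,.1))
for p in[(525,250),(605,250),(612,355),(530,355),(525,308)]: print(p,atz('top',*p,0),atz('top',*p,.1),atz('top',*p,.2))
t=np.array([.1586,-.6299])
a=np.radians(-7.32)
for n,X in[('pre-ball',W(68.5,-172)),('contact',W(68.5,-150)),('end',W(68.5,-105))]:
    d=X-t; print(n,X,'jigframe delta',RJ.T@d, 'tool now', [np.cos(np.radians(14.14))*d[0]+np.sin(np.radians(14.14))*d[1], np.sin(np.radians(14.14))*d[0]-np.cos(np.radians(14.14))*d[1]])
E
```

```text
cab base near-left [ 0.673 -0.805  0.   ] [ 0.611 -0.582  0.1  ]
cab base right [ 0.604 -1.151  0.   ] [ 0.554 -0.871  0.1  ]
cab top [ 0.788 -1.382  0.   ] [ 0.707 -1.062  0.1  ]
box base [ 0.569 -0.509  0.   ] [ 0.524 -0.336  0.1  ]
box base r [ 0.385 -0.556  0.   ] [ 0.371 -0.375  0.1  ]
(525, 250) [ 0.583 -0.521  0.   ] [ 0.56 -0.48  0.1 ] [ 0.537 -0.44   0.2  ]
(605, 250) [ 0.591 -0.672  0.   ] [ 0.567 -0.615  0.1  ] [ 0.543 -0.558  0.2  ]
(612, 355) [ 0.397 -0.67   0.   ] [ 0.394 -0.614  0.1  ] [ 0.391 -0.557  0.2  ]
(530, 355) [ 0.389 -0.522  0.   ] [ 0.387 -0.482  0.1  ] [ 0.385 -0.441  0.2  ]
(525, 308) [ 0.473 -0.517  0.   ] [ 0.462 -0.477  0.1  ] [ 0.451 -0.437  0.2  ]
pre-ball [ 0.486 -0.316] jigframe delta [0.284 0.353] tool now [np.float64(0.39388798055116003), np.float64(-0.2246336002329617)]
contact [ 0.488 -0.294] jigframe delta [0.284 0.375] tool now [np.float64(0.40193718509461246), np.float64(-0.24510822614450567)]
end [ 0.494 -0.249] jigframe delta [0.284 0.42 ] tool now [np.float64(0.41840146711531057), np.float64(-0.28698814278175455)]
```

```bash
python3 -m pendant '[{"spin":1,"claw":1},{"spin":1,"claw":1},{"spin":1,"claw":1},{"spin":1,"claw":1},{"spin":1,"claw":1},{"spin":0.365,"claw":1}]' 20; python3 -m pendant '[{"tx":0.568,"ty":-0.706,"claw":1},{"tx":0.568,"ty":-0.706,"claw":1},{"tx":0.568,"ty":-0.706,"claw":1},{"tx":0.568,"ty":-0.706,"claw":1},{"tx":0.568,"ty":-0.706,"claw":1},{"tx":0.568,"ty":-0.706,"claw":1},{"tx":0.568,"ty":-0.706,"claw":1},{"tx":0.568,"ty":-0.706,"claw":1},{"tx":0.568,"ty":-0.706,"claw":1},{"tx":0.568,"ty":-0.706,"claw":1}]'
```

```text
invalid input at $[0]: expected keys tx, ty, tz, spin, claw
invalid input at $[0]: expected keys tx, ty, tz, spin, claw
```

All keys are required.

```bash
python3 -m pendant '[{"tx":0,"ty":0,"tz":0,"spin":1,"claw":1},{"tx":0,"ty":0,"tz":0,"spin":1,"claw":1},{"tx":0,"ty":0,"tz":0,"spin":1,"claw":1},{"tx":0,"ty":0,"tz":0,"spin":1,"claw":1},{"tx":0,"ty":0,"tz":0,"spin":1,"claw":1},{"tx":0,"ty":0,"tz":0,"spin":0.365,"claw":1}]' 20; python3 -m pendant '[{"tx":0.568,"ty":-0.706,"tz":0,"spin":0,"claw":1},{"tx":0.568,"ty":-0.706,"tz":0,"spin":0,"claw":1},{"tx":0.568,"ty":-0.706,"tz":0,"spin":0,"claw":1},{"tx":0.568,"ty":-0.706,"tz":0,"spin":0,"claw":1},{"tx":0.568,"ty":-0.706,"tz":0,"spin":0,"claw":1},{"tx":0.568,"ty":-0.706,"tz":0,"spin":0,"claw":1},{"tx":0.568,"ty":-0.706,"tz":0,"spin":0,"claw":1},{"tx":0.568,"ty":-0.706,"tz":0,"spin":0,"claw":1},{"tx":0.568,"ty":-0.706,"tz":0,"spin":0,"claw":1},{"tx":0.568,"ty":-0.706,"tz":0,"spin":0,"claw":1}]'
```

```text
time_s: 0.85
tool_pos: [0.1587, -0.63, 0.239]
tool_rot: [-179.9, 0.0, -7.4]
force: [0.5, -0.6, 0.1]
grip_width: 0.0353
grasp_force: 0.0
time_s: 2.1
tool_pos: [0.4862, -0.3153, 0.2394]
tool_rot: [180.0, 0.0, -7.3]
force: [0.8, -0.1, -0.2]
grip_width: 0.0003
grasp_force: 0.0
```

```bash
python3 -m pendant '[{"tx":0,"ty":0,"tz":0.7,"spin":0,"claw":1},{"tx":0,"ty":0,"tz":0.7,"spin":0,"claw":1},{"tx":0,"ty":0,"tz":0.7,"spin":0,"claw":1},{"tx":0,"ty":0,"tz":0,"spin":0,"claw":1},{"tx":0,"ty":-0.2,"tz":0,"spin":0,"claw":1},{"tx":0,"ty":-0.2,"tz":0,"spin":0,"claw":1},{"tx":0,"ty":-0.2,"tz":0,"spin":0,"claw":1},{"tx":0,"ty":-0.2,"tz":0,"spin":0,"claw":1},{"tx":0,"ty":-0.2,"tz":0,"spin":0,"claw":1}]'; python3 -m pendant '[{"tx":0,"ty":0.5,"tz":0,"spin":0,"claw":1},{"tx":0,"ty":0.5,"tz":-0.6,"spin":0,"claw":0.4},{"tx":0,"ty":0,"tz":-0.6,"spin":0,"claw":0.4}]'
python3 - <<'E'
from h import *
a=snap('side','s1.png')[170:370,250:450]; b=snap('top','t1.png')[230:370,260:480]
a=cv2.resize(a,(400,400)); b=cv2.resize(b,(400,255)); o=np.zeros((400,800,3),np.uint8); o[:,:400]=a; o[:255,400:]=b; cv2.imwrite('pics/c1.png',o)
E
```

```text
time_s: 3.22
tool_pos: [0.492, -0.2659, 0.1348]
tool_rot: [180.0, -0.0, -7.3]
force: [-0.2, -0.7, 0.6]
grip_width: 0.0007
grasp_force: 0.0
time_s: 3.6
tool_pos: [0.4842, -0.3183, 0.1947]
tool_rot: [180.0, 0.1, -7.5]
force: [0.3, 0.1, 0.3]
grip_width: 0.0136
grasp_force: 0.0
```

View pics/c1.png

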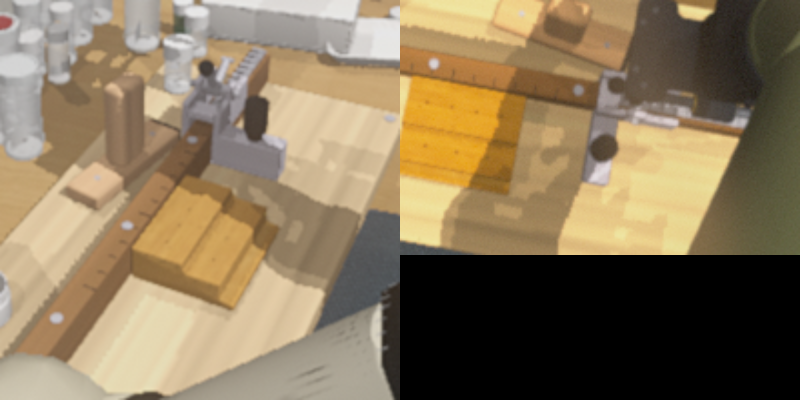

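```bash
python3 - <<'E'
from m import *
X=atz('top',379,277,.129); print('ball',J(X)*1e3)
o=env.get_obs(); p=J(o['tool_pos'])*1e3; print(o['time_s'],p,o['tool_pos'],o['tool_rot']); print((16.5-p[0])/50,-(-89.5-p[1])/50)
E
```

```text
ball [ 67.77937144 -88.23450398]
3.7 [  70.32649806 -173.30401738] [ 0.48732307 -0.31737486  0.1981462 ] [179.84629152  -0.32994692  -7.35930843]
-1.0765299612220993 -1.6760803475185595
```

```bash
python3 -m pendant '[{"tx":-0.35,"ty":-0.55,"tz":0,"spin":0,"claw":0},{"tx":-0.35,"ty":-0.55,"tz":0,"spin":0,"claw":0},{"tx":-0.35,"ty":-0.56,"tz":0,"spin":0,"claw":0},{"tx":0,"ty":0,"tz":0,"spin":0,"claw":0},{"tx":0,"ty":0,"tz":0.5,"spin":0,"claw":0},{"tx":0,"ty":0,"tz":0.5,"spin":0,"claw":0},{"tx":0,"ty":0,"tz":0.5,"spin":0,"claw":0},{"tx":0,"ty":0,"tz":0.52,"spin":0,"claw":0}]'; python3 -m pendant '[{"tx":0,"ty":0,"tz":0,"spin":0,"claw":1},{"tx":0,"ty":0,"tz":0,"spin":0,"claw":1},{"tx":0,"ty":0,"tz":0,"spin":0,"claw":1},{"tx":0,"ty":0,"tz":0,"spin":0,"claw":1},{"tx":0,"ty":0,"tz":0,"spin":0,"claw":1},{"tx":0,"ty":0,"tz":0,"spin":0,"claw":1},{"tx":0,"ty":0,"tz":0,"spin":0,"claw":1}]' 20
```

```text
time_s: 4.7
tool_pos: [0.444, -0.2279, 0.0922]
tool_rot: [180.0, 0.0, -7.3]
force: [0.7, -0.1, 0.3]
grip_width: 0.0864
grasp_force: 0.0
time_s: 5.58
tool_pos: [0.444, -0.2272, 0.0936]
tool_rot: [-180.0, -0.0, -7.3]
force: [1.0, 1.7, 0.3]
grip_width: 0.0249
grasp_force: 0.7
```

Knob caught (about 25 mm). Settle the grip, then draw back about 108 mm gently.

```bash
python3 -m pendant '[{"tx":0,"ty":0,"tz":0,"spin":0,"claw":1},{"tx":0,"ty":0,"tz":0,"spin":0,"claw":1},{"tx":0,"ty":0.2,"tz":0,"spin":0,"claw":1},{"tx":0,"ty":0.25,"tz":0,"spin":0,"claw":1},{"tx":0,"ty":0.25,"tz":0,"spin":0,"claw":1},{"tx":0,"ty":0.25,"tz":0,"spin":0,"claw":1},{"tx":0,"ty":0.25,"tz":0,"spin":0,"claw":1},{"tx":0,"ty":0.25,"tz":0,"spin":0,"claw":1},{"tx":0,"ty":0.25,"tz":0,"spin":0,"claw":1}]'; python3 -m pendant '[{"tx":0,"ty":0.1,"tz":0,"spin":0,"claw":1},{"tx":0,"ty":0.1,"tz":0,"spin":0,"claw":1},{"tx":0,"ty":0.06,"tz":0,"spin":0,"claw":1},{"tx":0,"ty":0.06,"tz":0,"spin":0,"claw":1},{"tx":0,"ty":0,"tz":0,"spin":0,"claw":1}]'; python3 -c "
from m import *
print(J(env.get_obs()['tool_pos'])*1e3)"
```

```text
time_s: 6.7
tool_pos: [0.4328, -0.3126, 0.0936]
tool_rot: [180.0, 0.0, -7.3]
force: [-0.8, 2.3, 3.3]
grip_width: 0.0234
grasp_force: 20.0
time_s: 7.32
tool_pos: [0.431, -0.3268, 0.0936]
tool_rot: [-179.9, 0.0, -7.3]
force: [-2.2, 3.5, 4.4]
grip_width: 0.0237
grasp_force: 20.0
[  15.6243787  -189.82592436]
```

```bash
python3 -m pendant '[{"tx":0,"ty":0.06,"tz":0,"spin":0,"claw":1},{"tx":0,"ty":0.04,"tz":0,"spin":0,"claw":1},{"tx":0,"ty":0,"tz":0,"spin":0,"claw":1}]';python3 -m pendant '[{"tx":0,"ty":0.06,"tz":0,"spin":0,"claw":1},{"tx":0,"ty":0,"tz":0,"spin":0,"claw":1}]'
```

```text
time_s: 7.7
tool_pos: [0.431, -0.327, 0.0934]
tool_rot: [-179.6, 0.2, -7.1]
force: [-2.8, 14.0, 10.1]
grip_width: 0.023
grasp_force: 20.0
time_s: 7.95
tool_pos: [0.431, -0.3271, 0.0934]
tool_rot: [-179.3, 0.3, -7.0]
force: [-3.5, 18.5, 13.4]
grip_width: 0.0231
grasp_force: 20.0
```

```bash
python3 -m pendant '[{"tx":0,"ty":-0.13,"tz":0,"spin":0,"claw":1},{"tx":0,"ty":0,"tz":0,"spin":0,"claw":1},{"tx":0,"ty":0,"tz":0,"spin":0,"claw":0},{"tx":0,"ty":0,"tz":0,"spin":0,"claw":0},{"tx":0,"ty":0,"tz":0,"spin":0,"claw":0},{"tx":0,"ty":0,"tz":0,"spin":0,"claw":0},{"tx":0,"ty":0,"tz":-0.6,"spin":0,"claw":0},{"tx":0,"ty":0,"tz":-0.9,"spin":0,"claw":0},{"tx":0,"ty":0,"tz":-0.9,"spin":0,"claw":0},{"tx":0,"ty":0,"tz":0,"spin":0,"claw":0}]'
python3 - <<'E'
from m import *
a=snap('side','s2.png')[150:350,250:450]; b=snap('top','t2.png')[220:380,260:480]
a=cv2.resize(a,(400,400)); b=cv2.resize(b,(400,291)); o=np.zeros((400,800,3),np.uint8); o[:,:400]=a; o[:291,400:]=b; cv2.imwrite('pics/c2.png',o)
print(J(env.get_obs()['tool_pos'])*1e3)
E
```

```text
time_s: 9.2
tool_pos: [0.433, -0.3307, 0.2179]
tool_rot: [179.7, -0.4, -7.3]
force: [1.1, -0.4, -0.3]
grip_width: 0.0865
grasp_force: 0.0
[  15.86050994 -192.32599927]
```

View pics/c2.png

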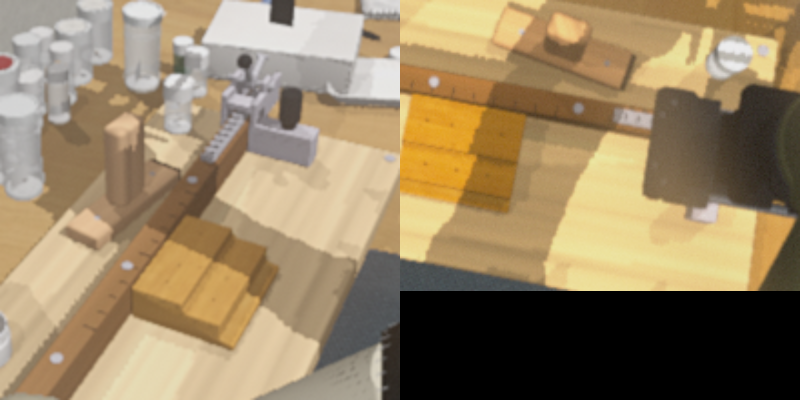

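```bash
python3 - <<'E'
from m import *
a=cv2.imread('pics/t2.png')[215:275,305:385]; b=cv2.imread('pics/s2.png')[190:280,270:350]
a=cv2.resize(a,None,fx=5,fy=5,interpolation=2); b=cv2.resize(b,None,fx=5,fy=5,interpolation=2); o=np.zeros((450,800,3),np.uint8); o[:300,:400]=a; o[:,400:]=b; cv2.imwrite('pics/c3.png',o)
for z in(.25,.3,.35): print('shelf edge',z,atz('top',300,105,z))
for n,p in[('btl1',(348,130)),('btl2',(372,170))]: print(n,[atz('top',*p,z) for z in (.08,.12)])
print(tri((348,132),(221,205),True),tri((417,139),(248,184),True),'clear',tri((373,166),(258,203),True))
E
```

```text
shelf edge 0.25 [ 0.7261944 -0.0954529  0.25     ]
shelf edge 0.3 [ 0.69998948 -0.09893037  0.3       ]
shelf edge 0.35 [ 0.67378456 -0.10240784  0.35      ]
btl1 [array([ 0.77048818, -0.17408961,  0.08      ]), array([ 0.75162102, -0.17263805,  0.12      ])]
btl2 [array([ 0.69570245, -0.22018323,  0.08      ]), array([ 0.68033528, -0.21657448,  0.12      ])]
[ 0.7478926  -0.17338524  0.11637887] [ 0.75017016 -0.29682788  0.09827866] clear [ 0.69138024 -0.21997309  0.10478182]
```

View pics/c3.png

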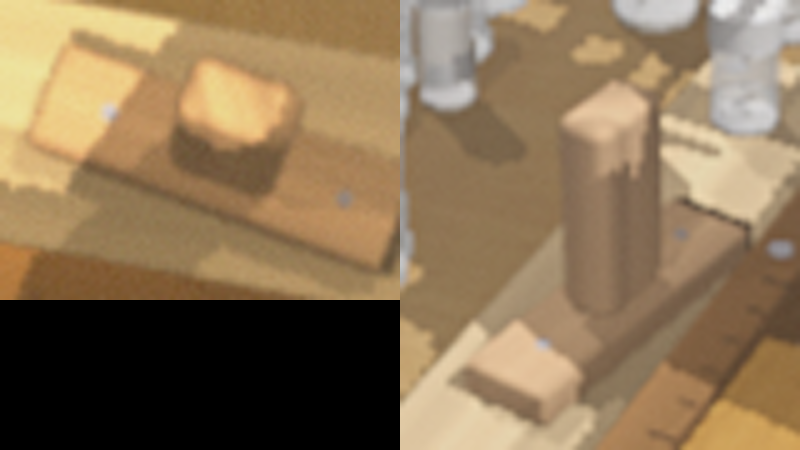

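```bash
python3 - <<'E'
from m import *
f=lambda u,v,z:atz('top',305+u/5,215+v/5,z)
A=J(f(109,112,.042))*1e3;B=J(f(345,199,.042))*1e3;d=B-A
print(A,B,(A+B)/2,'yaw from -y',np.degrees(np.arctan2(-d[0],-d[1])))
g=lambda u,v,z:atz('side',270+(u-400)/5,190+v/5,z)
A=J(g(542,344,.042))*1e3;B=J(g(681,233,.042))*1e3;d=B-A
print(A,B,(A+B)/2,'side',np.degrees(np.arctan2(-d[0],-d[1])))
print(J(f(240,103,.128))*1e3)
p=J(env.get_obs()['tool_pos'])*1e3; print(p)
E
```

```text
[137.01327094   8.06475568] [120.85112526 -80.98733983] [128.9321981  -36.46129207] yaw from -y 10.286694069480893
[137.22522646   6.31259416] [120.80293664 -83.21583133] [129.01408155 -38.45161858] side 10.394272387967124
[127.75609335 -35.84874378]
[  15.86050994 -192.32599927]
```

```bash
python3 -m pendant '[{"tx":0.322,"ty":-0.445,"tz":0,"spin":0,"claw":0},{"tx":0.322,"ty":-0.445,"tz":0,"spin":0,"claw":0},{"tx":0.322,"ty":-0.445,"tz":0,"spin":0,"claw":0},{"tx":0.322,"ty":-0.445,"tz":0,"spin":0,"claw":0},{"tx":0.322,"ty":-0.445,"tz":0,"spin":0,"claw":0},{"tx":0.322,"ty":-0.445,"tz":0,"spin":0,"claw":0},{"tx":0.322,"ty":-0.445,"tz":0,"spin":1,"claw":0},{"tx":0,"ty":0,"tz":0,"spin":1,"claw":0},{"tx":0,"ty":0,"tz":0,"spin":0.58,"claw":0},{"tx":0,"ty":0,"tz":0,"spin":0,"claw":0}]'; python3 -c "
from m import *
o=env.get_obs();print(J(o['tool_pos'])*1e3,o['tool_pos'][2])"
```

```text
time_s: 10.55
tool_pos: [0.5617, -0.1887, 0.2117]
tool_rot: [-180.0, 0.2, -17.6]
force: [0.5, -0.1, -0.0]
grip_width: 0.087
grasp_force: 0.0
[127.70958446 -36.19189156] 0.21170396375932282
```

```bash
python3 -m pendant '[{"tx":0.02,"ty":0,"tz":0.55,"spin":0,"claw":0},{"tx":0,"ty":0,"tz":0.55,"spin":0,"claw":0},{"tx":0,"ty":0,"tz":0.55,"spin":0,"claw":0},{"tx":0,"ty":0,"tz":0.48,"spin":0,"claw":0},{"tx":0,"ty":0,"tz":0,"spin":0,"claw":1},{"tx":0,"ty":0,"tz":0,"spin":0,"claw":1},{"tx":0,"ty":0,"tz":0,"spin":0,"claw":1},{"tx":0,"ty":0,"tz":0,"spin":0,"claw":1},{"tx":0,"ty":0,"tz":0,"spin":0,"claw":1},{"tx":0,"ty":0,"tz":0,"spin":0,"claw":1}]' 30;python3 -m pendant '[{"tx":0,"ty":0,"tz":0,"spin":0,"claw":1},{"tx":0,"ty":0,"tz":0,"spin":0,"claw":1}]'
```

```text
time_s: 11.8
tool_pos: [0.5637, -0.1891, 0.1074]
tool_rot: [180.0, -0.0, -17.6]
force: [-0.2, -0.3, 1.3]
grip_width: 0.0397
grasp_force: 30.0
time_s: 12.05
tool_pos: [0.5637, -0.1892, 0.1074]
tool_rot: [-180.0, -0.0, -17.6]
force: [-0.6, 1.3, 2.5]
grip_width: 0.0397
grasp_force: 30.0
```

```bash
python3 -m pendant '[{"tx":0,"ty":0,"tz":-0.3,"spin":0,"claw":1},{"tx":0,"ty":0,"tz":-0.6,"spin":0,"claw":1},{"tx":0,"ty":0,"tz":-0.6,"spin":0,"claw":1},{"tx":0,"ty":0,"tz":0,"spin":-0.6,"claw":1},{"tx":0,"ty":0,"tz":0,"spin":-0.7,"claw":1},{"tx":0,"ty":0,"tz":0,"spin":-0.7,"claw":1},{"tx":0,"ty":0,"tz":0,"spin":-0.6,"claw":1},{"tx":0,"ty":0,"tz":0,"spin":0,"claw":1}]'; python3 -m pendant '[{"tx":-0.15,"ty":-0.25,"tz":0,"spin":0,"claw":1},{"tx":-0.29,"ty":-0.5,"tz":0,"spin":0,"claw":1},{"tx":-0.29,"ty":-0.5,"tz":0,"spin":0,"claw":1},{"tx":-0.29,"ty":-0.5,"tz":0,"spin":0,"claw":1},{"tx":-0.29,"ty":-0.5,"tz":0,"spin":0,"claw":1},{"tx":-0.29,"ty":-0.5,"tz":0,"spin":0,"claw":1},{"tx":-0.29,"ty":-0.5,"tz":0,"spin":0,"claw":1},{"tx":-0.29,"ty":-0.5,"tz":0,"spin":0,"claw":1},{"tx":-0.29,"ty":-0.5,"tz":0,"spin":0,"claw":1},{"tx":0,"ty":-0.1,"tz":0,"spin":0,"claw":1}]'; python3 -c "
from m import *
cams.read_camera('top');o=env.get_obs();print(J(o['tool_pos'])*1e3,o['tool_pos'][2],o['tool_rot'])"
```

```text
time_s: 13.05
tool_pos: [0.5633, -0.1893, 0.1824]
tool_rot: [180.0, 0.0, -7.3]
force: [0.1, -0.6, -1.7]
grip_width: 0.0399
grasp_force: 30.0
time_s: 14.3
tool_pos: [0.4672, 0.0447, 0.1822]
tool_rot: [180.0, -0.0, -7.0]
force: [-0.3, -0.6, -0.7]
grip_width: 0.0398
grasp_force: 30.0
[  5.11966856 182.66088642] 0.1822873407303339 [ 1.79975109e+02 -5.67250732e-02 -7.08362511e+00]
```

```bash
python3 -m pendant '[{"tx":0,"ty":0,"tz":0.4,"spin":0,"claw":1},{"tx":0,"ty":0,"tz":0.5,"spin":0,"claw":1},{"tx":0,"ty":0,"tz":0.4,"spin":0,"claw":1},{"tx":0,"ty":0,"tz":0.18,"spin":0,"claw":1},{"tx":0,"ty":0,"tz":0,"spin":0,"claw":1}]'
python3 - <<'E'
from m import *
a=snap('side','s4.png')[180:420,220:420]; b=snap('top','t4.png')[200:360,160:380]
a=cv2.resize(a,(400,480)); b=cv2.resize(b,(400,291)); o=np.zeros((480,800,3),np.uint8); o[:,:400]=a; o[:291,400:]=b; cv2.imwrite('pics/c4.png',o)
o=env.get_obs();print(J(o['tool_pos'])*1e3,o['tool_pos'][2],o['tool_rot'],o['force'])
E
```

```text
time_s: 14.98
tool_pos: [0.4688, 0.0416, 0.1081]
tool_rot: [180.0, -0.0, -7.3]
force: [0.5, 0.5, -1.4]
grip_width: 0.0403
grasp_force: 30.0
[  6.28859203 180.63400913] 0.108458286283624 [-1.79997765e+02 -5.55441977e-02 -7.27339784e+00] [-0.32122519 -0.11800065 -1.92902072]
```

View pics/c4.png

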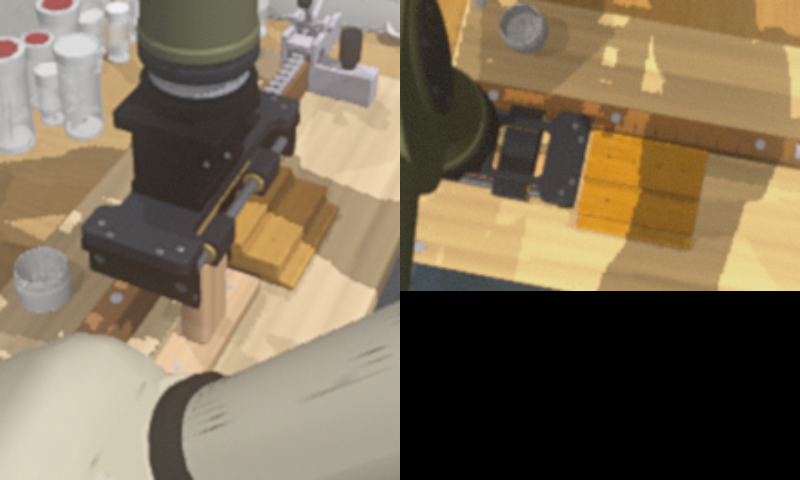

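```bash
python3 -m pendant '[{"tx":0,"ty":0.1,"tz":0,"spin":0,"claw":1},{"tx":0,"ty":0.06,"tz":0,"spin":0,"claw":1},{"tx":0.01,"ty":0.05,"tz":0,"spin":0,"claw":1},{"tx":0.015,"ty":0.04,"tz":0,"spin":0,"claw":1},{"tx":0,"ty":0,"tz":0,"spin":0,"claw":1}]'; python3 -m pendant '[{"tx":0.02,"ty":0.04,"tz":0,"spin":0,"claw":1},{"tx":0.02,"ty":0.04,"tz":0,"spin":0,"claw":1},{"tx":0.02,"ty":0.04,"tz":0,"spin":0,"claw":1}]'; python3 -m pendant '[{"tx":0.02,"ty":0.04,"tz":0,"spin":0,"claw":1},{"tx":0.02,"ty":0.04,"tz":0,"spin":0,"claw":1},{"tx":0.02,"ty":0.04,"tz":0,"spin":0,"claw":1}]';  python3 -c "
from m import *
o=env.get_obs();print(J(o['tool_pos'])*1e3,RJ.T@o['force'][:2])"
```

```text
time_s: 15.7
tool_pos: [0.468, 0.0293, 0.108]
tool_rot: [180.0, -0.0, -7.2]
force: [0.0, -0.4, -1.5]
grip_width: 0.0398
grasp_force: 30.0
time_s: 16.08
tool_pos: [0.4702, 0.0232, 0.1079]
tool_rot: [-180.0, 0.0, -7.2]
force: [-1.0, 0.8, -1.6]
grip_width: 0.0395
grasp_force: 30.0
time_s: 16.45
tool_pos: [0.4725, 0.0167, 0.108]
tool_rot: [180.0, 0.0, -7.2]
force: [0.1, 1.1, -1.5]
grip_width: 0.0393
grasp_force: 30.0
[ 13.03655561 156.18485797] [-0.01425412  1.14551611]
```

```bash
cat > blk.py <<'E'
from m import *
def blk(im):
    h=cv2.cvtColor(cv2.GaussianBlur(im,(3,3),0),cv2.COLOR_BGR2HSV)
    m=cv2.inRange(h,(8,195,100),(24,255,255)); m[:,:240]=0; m[:225]=0; m[345:]=0
    m=cv2.morphologyEx(m,cv2.MORPH_OPEN,np.ones((3,3)))
    n,l,s,_=cv2.connectedComponentsWithStats(m); k=1+np.argmax(s[1:,4]); ys,xs=np.nonzero(l==k)
    pts=np.array([np.r_[J(atz('top',u,v,.06))*1e3] for u,v in zip(xs,ys)])
    # fence-side edge: per 8mm y bin, max x
    y0,y1=np.percentile(pts[:,1],[.5,99.5]); b=np.arange(y0+6,y1-6,8)
    e=[(y+4,pts[(pts[:,1]>=y)&(pts[:,1]<y+8),0].max()) for y in b if ((pts[:,1]>=y)&(pts[:,1]<y+8)).any()]
    return len(xs),y0,y1,np.round(np.array(e),1)[:,1]
E
python3 - <<'E'
from blk import *
for f in('top0','t2','t4'): print(f,blk(cv2.imread(f'pics/{f}.png')))
print(blk(snap('top','t5.png')))
E
```

```text
Traceback (most recent call last):
  File "blk.py", line 7, in blk
    pts=np.array([np.r_[J(atz('top',u,v,.06))*1e3] for u,v in zip(xs,ys)])
                          ~~~^^^^^^^^^^^^^^^
  File "h.py", line 9, in atz
    K,R,t=P(n); C=-R.T@t; d=R.T@np.linalg.inv(K)@np.array([u,v,1.]); return C+d*(z-C[2])/d[2]
          ~^^^
  File "h.py", line 4, in P
    c=cams.camera_info(n); R=cv2.Rodrigues(np.array(c['rvec'],float))[0]; t=np.array(c['tvec'],float).ravel()
ValueError: time passes only in moves, steps and waits
```

```bash
sed -i 's/^def P(n):/from functools import lru_cache\n@lru_cache\ndef P(n):/' h.py
python3 - <<'E'
from blk import *
for f in('top0','t2','t4'): print(f,blk(cv2.imread(f'pics/{f}.png')))
print(blk(snap('top','t5.png')))
E
```

```text
top0 (3275, np.float64(-8.443286095037665), np.float64(97.69836396853137), array([54.1, 53.8, 54.3, 54.1, 54.2, 54.1, 54.2, 53.9, 54.3, 54.2, 54. ,
       54.5]))
t2 (2648, np.float64(-6.204706136981176), np.float64(97.70088000477409), array([51.3, 51.8, 51.9, 53.1, 54.2, 54.4, 54.2, 54. , 53.7, 53.9, 53.7,
       54.5]))
t4 (1628, np.float64(31.466140981200397), np.float64(98.3980785522575), array([28.7, 52.5, 53.9, 55.1, 54.5, 53.2, 54.1]))
(996, np.float64(34.873325450917385), np.float64(80.88568889484353), array([53.7, 55.6, 55.3, 55.1, 52.1]))
```

```bash
python3 -m pendant '[{"tx":0.003,"ty":0.08,"tz":0,"spin":0,"claw":1},{"tx":0.003,"ty":0.12,"tz":0,"spin":0,"claw":1},{"tx":0.003,"ty":0.16,"tz":0,"spin":0,"claw":1},{"tx":0.003,"ty":0.16,"tz":0,"spin":0,"claw":1},{"tx":0.003,"ty":0.16,"tz":0,"spin":0,"claw":1},{"tx":0.003,"ty":0.16,"tz":0,"spin":0,"claw":1},{"tx":0.003,"ty":0.16,"tz":0,"spin":0,"claw":1},{"tx":0.003,"ty":0.16,"tz":0,"spin":0,"claw":1},{"tx":0.003,"ty":0.12,"tz":0,"spin":0,"claw":1},{"tx":0.003,"ty":0.08,"tz":0,"spin":0,"claw":1}]'
python3 - <<'E'
from blk import *
print(blk(snap('top','t6.png')))
o=env.get_obs();print(J(o['tool_pos'])*1e3,o['tool_pos'][2],RJ.T@o['force'][:2],o['tool_rot'])
E
```

```text
time_s: 17.75
tool_pos: [0.4653, -0.0511, 0.108]
tool_rot: [180.0, 0.0, -7.3]
force: [0.2, 1.2, -2.5]
grip_width: 0.0397
grasp_force: 30.0
(539, np.float64(-90.27004344228234), np.float64(-49.71873851173634), array([ 36.4,  32. ,   6.3, -15.8]))
[14.63465311 87.41451569] 0.10804138129129301 [-0.58690018  0.25435681] [ 1.79970448e+02 -3.93652339e-03 -7.27517884e+00]
```

```bash
python3 - <<'E'
from h import *
b=cv2.imread('pics/t6.png')[215:345,250:450]; cv2.imwrite('pics/c6.png',cv2.resize(b,None,fx=4,fy=4,interpolation=2))
E
```

```text
(no output)
```

View pics/c6.png

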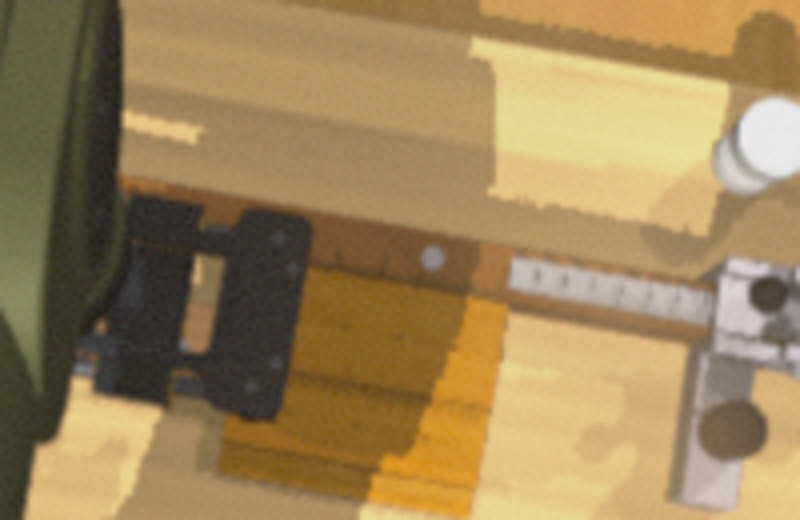

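```bash
python3 - <<'E'
from m import *
f=lambda u,v,z:J(atz('top',250+u/4,215+v/4,z))*1e3
print('lead',f(507,305,.06),f(495,380,.06),'fence edge on block',f(330,268,.06),f(465,292,.06),'face',f(692,360,.063),f(671,490,.063))
E
```

```text
lead [ 54.36699557 -94.47988962] [ 21.56954447 -94.45814143] fence edge on block [ 56.32760951 -16.33837869] [ 56.64162537 -75.69691585] face [  44.98436772 -175.9164699 ] [ -10.89067803 -174.6297811 ]
```

```bash
python3 -m pendant '[{"tx":0.003,"ty":0.08,"tz":0,"spin":0,"claw":1},{"tx":0.003,"ty":0.12,"tz":0,"spin":0,"claw":1},{"tx":0.003,"ty":0.16,"tz":0,"spin":0,"claw":1},{"tx":0.003,"ty":0.16,"tz":0,"spin":0,"claw":1},{"tx":0.003,"ty":0.16,"tz":0,"spin":0,"claw":1},{"tx":0.003,"ty":0.16,"tz":0,"spin":0,"claw":1},{"tx":0.003,"ty":0.16,"tz":0,"spin":0,"claw":1},{"tx":0.003,"ty":0.16,"tz":0,"spin":0,"claw":1},{"tx":0.003,"ty":0.1,"tz":0,"spin":0,"claw":1},{"tx":0.003,"ty":0.06,"tz":0,"spin":0,"claw":1}]'; python3 -m pendant '[{"tx":0.003,"ty":0.05,"tz":0,"spin":0,"claw":1},{"tx":0.003,"ty":0.05,"tz":0,"spin":0,"claw":1},{"tx":0.003,"ty":0.05,"tz":0,"spin":0,"claw":1},{"tx":0.003,"ty":0.04,"tz":0,"spin":0,"claw":1}]'; python3 -m pendant '[{"tx":0.003,"ty":0.03,"tz":0,"spin":0,"claw":1},{"tx":0.003,"ty":0.03,"tz":0,"spin":0,"claw":1}]';  python3 -c "
from m import *
o=env.get_obs();print(J(o['tool_pos'])*1e3,RJ.T@o['force'][:2])"
```

```text
time_s: 19.05
tool_pos: [0.4584, -0.1167, 0.108]
tool_rot: [-180.0, 0.0, -7.3]
force: [-1.3, -0.4, -1.0]
grip_width: 0.0397
grasp_force: 30.0
time_s: 19.55
tool_pos: [0.4579, -0.126, 0.108]
tool_rot: [180.0, 0.0, -7.2]
force: [-0.8, 0.4, -1.8]
grip_width: 0.0398
grasp_force: 30.0
time_s: 19.8
tool_pos: [0.4578, -0.129, 0.108]
tool_rot: [180.0, 0.0, -7.2]
force: [-1.1, 0.5, -1.7]
grip_width: 0.04
grasp_force: 30.0
[17.08096048  9.79289519] [-1.1336266   0.33763727]
```

```bash
python3 -m pendant '[{"tx":0.003,"ty":0.04,"tz":0,"spin":0,"claw":1},{"tx":0.003,"ty":0.04,"tz":0,"spin":0,"claw":1}]'; python3 -m pendant '[{"tx":0.003,"ty":0.03,"tz":0,"spin":0,"claw":1},{"tx":0.003,"ty":0.03,"tz":0,"spin":0,"claw":1}]'; python3 -m pendant '[{"tx":0.003,"ty":0.02,"tz":0,"spin":0,"claw":1},{"tx":0,"ty":0,"tz":0,"spin":0,"claw":1}]'
```

```text
time_s: 20.05
tool_pos: [0.4577, -0.1331, 0.1081]
tool_rot: [180.0, -0.0, -7.2]
force: [-0.2, 1.3, -1.3]
grip_width: 0.0399
grasp_force: 30.0
time_s: 20.3
tool_pos: [0.4577, -0.135, 0.1081]
tool_rot: [-179.9, 0.0, -7.2]
force: [-1.0, 5.4, 0.3]
grip_width: 0.0397
grasp_force: 30.0
time_s: 20.55
tool_pos: [0.4577, -0.1351, 0.1081]
tool_rot: [-179.9, 0.0, -7.2]
force: [-1.1, 5.8, 1.0]
grip_width: 0.0397
grasp_force: 30.0
```

```bash
python3 -m pendant '[{"tx":0.015,"ty":0.04,"tz":0,"spin":0,"claw":1},{"tx":0.015,"ty":0.03,"tz":0,"spin":0,"claw":1},{"tx":0,"ty":0,"tz":0,"spin":0,"claw":1}]'; python3 -m pendant '[{"tx":0,"ty":-0.06,"tz":0,"spin":0,"claw":1},{"tx":0,"ty":-0.06,"tz":0,"spin":0,"claw":1},{"tx":0,"ty":-0.06,"tz":0,"spin":0,"claw":1},{"tx":0,"ty":-0.06,"tz":0,"spin":0,"claw":1},{"tx":0,"ty":0,"tz":0,"spin":0,"claw":1}]';python3 -m pendant '[{"tx":0,"ty":0,"tz":0.01,"spin":0,"claw":1},{"tx":0,"ty":0,"tz":0.01,"spin":0,"claw":1},{"tx":0,"ty":0,"tz":0,"spin":0,"claw":1}]'
```

```text
time_s: 20.92
tool_pos: [0.4585, -0.1356, 0.1079]
tool_rot: [-179.6, 0.2, -7.2]
force: [-2.4, 12.2, 2.2]
grip_width: 0.0398
grasp_force: 30.0
time_s: 21.55
tool_pos: [0.4603, -0.1289, 0.1082]
tool_rot: [180.0, -0.0, -7.2]
force: [-0.4, -1.0, -1.3]
grip_width: 0.04
grasp_force: 30.0
time_s: 21.92
tool_pos: [0.4601, -0.1289, 0.1071]
tool_rot: [180.0, -0.0, -7.2]
force: [-0.6, 0.1, -1.5]
grip_width: 0.0398
grasp_force: 30.0
```

```bash
python3 -m pendant '[{"tx":0,"ty":0,"tz":0.01,"spin":0,"claw":1},{"tx":0,"ty":0,"tz":0.005,"spin":0,"claw":1},{"tx":0,"ty":0,"tz":0,"spin":0,"claw":1}]'; python3 -m pendant '[{"tx":0,"ty":0,"tz":0.01,"spin":0,"claw":1},{"tx":0,"ty":0,"tz":0,"spin":0,"claw":1}]'
```

```text
time_s: 22.3
tool_pos: [0.4602, -0.1289, 0.107]
tool_rot: [180.0, -0.0, -7.2]
force: [-2.1, 0.5, 5.2]
grip_width: 0.0399
grasp_force: 30.0
time_s: 22.55
tool_pos: [0.4603, -0.1289, 0.107]
tool_rot: [180.0, -0.0, -7.2]
force: [-3.5, 0.4, 8.1]
grip_width: 0.0398
grasp_force: 30.0
```

On the board. Release, rise, and look.

```bash
python3 -m pendant '[{"tx":0,"ty":0,"tz":-0.015,"spin":0,"claw":1},{"tx":0,"ty":0,"tz":0,"spin":0,"claw":0.4},{"tx":0,"ty":0,"tz":0,"spin":0,"claw":0},{"tx":0,"ty":0,"tz":0,"spin":0,"claw":0},{"tx":0,"ty":0,"tz":0,"spin":0,"claw":0},{"tx":0,"ty":0,"tz":-0.3,"spin":0,"claw":0},{"tx":0,"ty":0,"tz":-0.7,"spin":0,"claw":0},{"tx":0,"ty":0,"tz":-0.8,"spin":0,"claw":0},{"tx":0,"ty":0,"tz":-0.8,"spin":0,"claw":0},{"tx":0,"ty":0,"tz":0,"spin":0,"claw":0}]'; python3 -m pendant '[{"tx":0,"ty":-0.8,"tz":0,"spin":0,"claw":0},{"tx":0,"ty":-0.8,"tz":0,"spin":0,"claw":0},{"tx":0,"ty":-0.8,"tz":0,"spin":0,"claw":0},{"tx":0,"ty":-0.8,"tz":0,"spin":0,"claw":0},{"tx":0,"ty":0,"tz":0,"spin":0,"claw":0}]'
python3 - <<'E'
from m import *
a=snap('side','s7.png')[160:360,270:470]; b=snap('top','t7.png')[240:340,320:470]
a=cv2.resize(a,(400,400),interpolation=2); b=cv2.resize(b,None,fx=4,fy=4,interpolation=2); o=np.zeros((800,600,3),np.uint8); o[:400,:]=b; o[400:,:400]=a
o=np.zeros((600,800,3),np.uint8); o[:400,:600]=b; o[400:,:200]=cv2.resize(a,(200,200)); o[400:,200:440]=cv2.resize(cv2.imread('pics/t7.png')[180:410,150:480],(240,200)); cv2.imwrite('pics/c7.png',o)
E
```

```text
time_s: 23.8
tool_pos: [0.4624, -0.1291, 0.2411]
tool_rot: [179.9, -0.4, -7.2]
force: [-0.8, 0.3, -0.4]
grip_width: 0.0869
grasp_force: 0.0
time_s: 24.42
tool_pos: [0.48, 0.0339, 0.2365]
tool_rot: [-179.9, 0.0, -6.9]
force: [0.3, -0.0, 0.6]
grip_width: 0.0871
grasp_force: 0.0
```

View pics/c7.png

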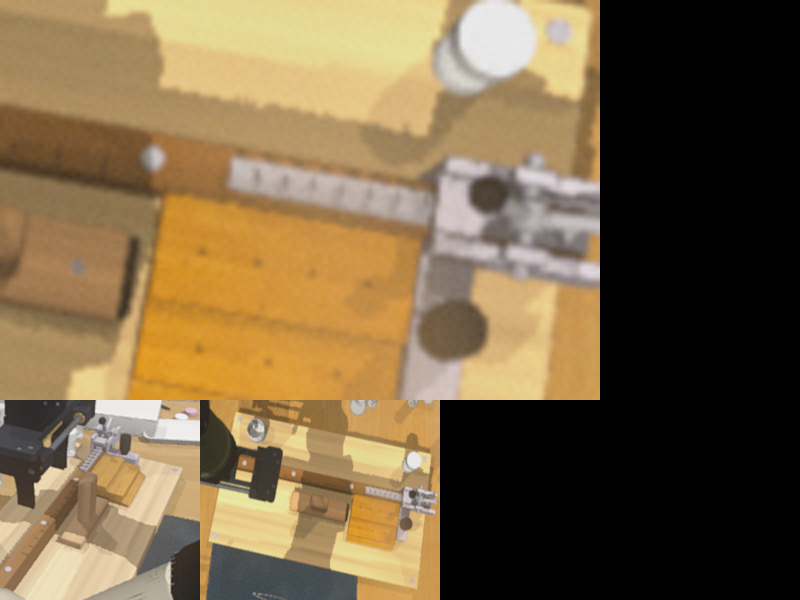

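```bash
python3 - <<'E'
from blk import *
print(blk(cv2.imread('pics/t7.png')))
f=lambda u,v,z:J(atz('top',320+u/4,240+v/4,z))*1e3
print('lead',f(421,240,.06),f(410,320,.06),'fence edge',f(165,195,.06),f(400,236,.06),'rear',f(163,200,.06),f(146,300,.06))
E
```

```text
(952, np.float64(-114.94799767561928), np.float64(-67.30062900376755), array([24.6, 25.3, 41. , 51.7, 53.1]))
lead [  54.60472966 -179.11721657] [  19.90151969 -179.10166205] fence edge [ 53.78224272 -67.38666772] [  54.66933642 -169.97216689] rear [ 51.48243498 -66.88948487] [  7.80850244 -66.74538839]
```

```bash
python3 - <<'E'
from m import *
def prof(f,ys):
    im=cv2.imread(f'pics/{f}.png').astype(np.float32); xs=np.arange(44,66,.25); out=[]
    for y in ys:
        uv=np.mean([proj('top',np.c_[np.array([W(x,y+d) for x in xs]),np.full(len(xs),.06)]) for d in(-0,)],0).astype(np.float32)
        g=cv2.remap(cv2.GaussianBlur(im,(3,3),0),uv[:,0].reshape(1,-1),uv[:,1].reshape(1,-1),1)[0]
        s=g[:,1]+g[:,2]; k=np.argmin(np.gradient(cv2.GaussianBlur(s.reshape(1,-1),(0,0),2)[0])); out.append(xs[k])
    c=np.polyfit(ys,out,1); return np.round(out,1),'slope deg',np.degrees(np.arctan(c[0])),'mid',np.mean(out)
print(prof('top0',np.arange(-6,95,8)))
print(prof('t7',np.arange(-174,-72,8)))
E
```

```text
(array([53.5, 53.8, 54. , 54.2, 53.8, 53.5, 53.5, 53.8, 54.2, 54.5, 54.5,
       54. , 53.8]), 'slope deg', np.float64(0.26562070126800724), 'mid', np.float64(53.92307692307692))
(array([54.8, 54.8, 55. , 55.2, 55.5, 55.8, 55. , 54.8, 55. , 55.2, 55.8,
       55.8, 56. ]), 'slope deg', np.float64(0.5312299855407748), 'mid', np.float64(55.26923076923077))
```

```bash
python3 - <<'E'
from m import *
def prof(f,ys,z,xs,sg):
    im=cv2.GaussianBlur(cv2.imread(f'pics/{f}.png').astype(np.float32),(3,3),0); out=[]
    for y in ys:
        uv=proj('top',np.c_[np.array([W(x,y) for x in xs]),np.full(len(xs),z)]).astype(np.float32)
        g=cv2.remap(im,uv[:,0].reshape(1,-1),uv[:,1].reshape(1,-1),1)[0]; s=sg*(g[:,1]+g[:,2])
        out.append(xs[np.argmin(np.gradient(cv2.GaussianBlur(s.reshape(1,-1),(0,0),2)[0]))])
    c=np.polyfit(ys,out,1); return np.round(out,1),'slope deg',np.degrees(np.arctan(c[0])),'at -120',np.polyval(c,-120),'mid',np.mean(out)
xs=np.arange(44,66,.25)
print(prof('top0',np.r_[np.arange(-52,-18,6),np.arange(108,240,8)],.026,xs,1))
print(prof('t2',np.r_[np.arange(-56,-18,6),np.arange(108,240,8)],.026,xs,1))
# lead edge vs stop: block top lead edge y at several x
print(prof('t7',np.arange(80,240,8),.026,xs,1))
E
```

```text
(array([57.5, 57. , 57.2, 56.8, 57. , 57.5, 57.5, 57.8, 57.2, 57.2, 57.5,
       57.8, 58. , 57. , 57.2, 57.5, 57.8, 58. , 57.2, 57.5, 57.8, 58. ,
       58. ]), 'slope deg', np.float64(0.12143275268643126), 'at -120', np.float64(56.97494836829622), 'mid', np.float64(57.47826086956522))
(array([56.8, 57.2, 56.5, 57. , 57.5, 57. , 57.2, 57.8, 57.8, 57.2, 57.2,
       57.5, 57.8, 58. , 58. , 57.2, 57.5, 57.8, 58. , 57.5, 57.8, 57.8,
       58. , 58.2]), 'slope deg', np.float64(0.18598203105135686), 'at -120', np.float64(56.76139981487695), 'mid', np.float64(57.510416666666664))
(array([57.5, 57.8, 58. , 57.2, 57.2, 57.5, 45. , 64.5, 55. , 61.2, 61. ,
       47. , 52.8, 58. , 57.5, 57.8, 58. , 58.2, 57.2, 56.2]), 'slope deg', np.float64(-0.02827094154437629), 'at -120', np.float64(56.87368421052632), 'mid', np.float64(56.7375))
```

```bash
python3 - <<'E'
from m import *
xs=np.arange(40,90,.5)
for f,ys in(('top0',np.arange(110,235,3)),('t2',np.arange(110,235,3)),('top0',np.arange(-50,-18,3)),('t7',np.arange(-64,-40,3)),('t7',np.arange(-165,-75,3)),('top0',np.arange(0,90,3))):
    im=cv2.imread(f'pics/{f}.png').astype(np.float32); acc=0
    for y in ys:
        y_off=.15*np.pi/180*(y+120)  # follow the measured fence slope
        uv=proj('top',np.c_[np.array([W(x+y_off,y) for x in xs]),np.full(len(xs),.062)]).astype(np.float32)
        acc=acc+cv2.remap(im,uv[:,0].reshape(1,-1),uv[:,1].reshape(1,-1),1)[0]
    acc/=len(ys); print(f,ys[0],[(x,*acc[i].astype(int)[::-1].tolist()) for i,x in enumerate(xs) if 46<=x<=64 and i%2==0])
E
```

```text
top0 110 [(np.float64(46.0), 221, 186, 125), (np.float64(47.0), 221, 186, 125), (np.float64(48.0), 222, 186, 125), (np.float64(49.0), 220, 183, 123), (np.float64(50.0), 211, 174, 117), (np.float64(51.0), 189, 154, 102), (np.float64(52.0), 159, 127, 83), (np.float64(53.0), 132, 102, 64), (np.float64(54.0), 115, 86, 52), (np.float64(55.0), 112, 81, 47), (np.float64(56.0), 120, 85, 48), (np.float64(57.0), 134, 94, 52), (np.float64(58.0), 144, 101, 54), (np.float64(59.0), 150, 105, 56), (np.float64(60.0), 153, 107, 57), (np.float64(61.0), 153, 107, 58), (np.float64(62.0), 153, 107, 58), (np.float64(63.0), 153, 107, 60), (np.float64(64.0), 154, 109, 62)]
t2 110 [(np.float64(46.0), 235, 208, 139), (np.float64(47.0), 235, 208, 140), (np.float64(48.0), 236, 208, 140), (np.float64(49.0), 235, 205, 138), (np.float64(50.0), 228, 195, 131), (np.float64(51.0), 210, 172, 115), (np.float64(52.0), 179, 142, 93), (np.float64(53.0), 149, 115, 73), (np.float64(54.0), 130, 97, 59), (np.float64(55.0), 126, 91, 53), (np.float64(56.0), 135, 96, 54), (np.float64(57.0), 150, 106, 58), (np.float64(58.0), 162,
[... 2115 characters left out ...]
169, 146, 128), (np.float64(64.0), 174, 154, 138)]
top0 0 [(np.float64(46.0), 207, 141, 35), (np.float64(47.0), 205, 140, 36), (np.float64(48.0), 204, 139, 35), (np.float64(49.0), 203, 139, 35), (np.float64(50.0), 203, 139, 35), (np.float64(51.0), 201, 138, 35), (np.float64(52.0), 193, 132, 35), (np.float64(53.0), 172, 118, 35), (np.float64(54.0), 144, 101, 36), (np.float64(55.0), 126, 89, 40), (np.float64(56.0), 123, 86, 45), (np.float64(57.0), 133, 92, 49), (np.float64(58.0), 143, 99, 52), (np.float64(59.0), 149, 103, 54), (np.float64(60.0), 151, 104, 55), (np.float64(61.0), 151, 104, 56), (np.float64(62.0), 151, 105, 57), (np.float64(63.0), 152, 106, 59), (np.float64(64.0), 154, 109, 62)]
```

```bash
python3 - <<'E'
from m import *
xs=np.arange(46,62,.25)
for f,lo,hi in(('t7',-172,-145),('t7',-145,-118),('t7',-118,-95),('t7',-95,-72),('top0',-8,40),('top0',40,90)):
    im=cv2.imread(f'pics/{f}.png').astype(np.float32); acc=0; ys=np.arange(lo,hi,1.)
    for y in ys:
        uv=proj('top',np.c_[np.array([W(x+.0026*(y+120),y) for x in xs]),np.full(len(xs),.060)]).astype(np.float32)
        acc=acc+cv2.remap(im,uv[:,0].reshape(1,-1),uv[:,1].reshape(1,-1),1)[0][:,2]
    a=acc/len(ys); hiv=a[(xs>48)&(xs<51)].mean(); i0=np.argmin(a); h=(hiv+a[i0])/2
    print(f,lo,'half-edge',xs[np.argmax(a<h)],'min at',xs[i0],a[i0].round(),'after',a[-12].round(),'plateau',hiv.round())
E
```

```text
t7 -172 half-edge 55.25 min at 58.5 154.0 after 154.0 plateau 201.0
t7 -145 half-edge 55.25 min at 58.5 156.0 after 157.0 plateau 203.0
t7 -118 half-edge 55.25 min at 58.5 151.0 after 151.0 plateau 205.0
t7 -95 half-edge 55.25 min at 58.5 145.0 after 145.0 plateau 208.0
top0 -8 half-edge 53.5 min at 55.75 119.0 after 149.0 plateau 204.0
top0 40 half-edge 53.75 min at 56.0 124.0 after 147.0 plateau 204.0
```

```bash
python3 -c "
from cell import env
print(env.sign_off())"
```

```text
the job is handed in; nothing more can be done
None
```

I've handed the job in at about 25 s; no result came back, but the last camera images show the pawl flipped, the stop fully back, the block square and flush against fence and stop to within what the camera can resolve, the stick standing on its shoe, and the pot and vial undisturbed.

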